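# Trip the orange limit switch

## Robot

A 6-joint arm with a two-finger parallel gripper is mounted at the origin on a cart in front of the work surface, level with it; the furniture and walls round the work are solid. World frame = base frame: x ahead of the robot, y to its left, z up, the work surface at z = 0. Lengths are in mm, angles in rad, forces in N, time in s.
With the tool pointing down it reaches from about 325 to 900 mm from the base axis. Payload 6.1 kg.
Tool frame: the origin (TCP) lies at the very end of the fingers, on their centre line; the grasp point (between the pads) lies bot.grip_depth behind it (bot.grip_depth is the distance from the TCP to the grasp point, in mm); z points along the fingers, y is the line along which they close (so a half turn about z gives the same grasp; the last joint's range is limited). The gripper opens to 87 mm and grips with 3 to 60 N. Pads are 19 mm wide; open, the fingers measure 117 mm over their backs; the gripper's body (75 mm by 190 mm) begins 51 mm behind the grasp point.
Start: joints at [-1.351, 0.22, 1.526, -0, 1.395, -0.126], TCP at [211.836, -587.998, 222.538] pointing down, gripper open.
Joint ranges: [-2.98, 2.98], [-0.91, 2.08], [0.09, 2.57], [-1.24, 4.39], [0.2, 2.65], [-2.68, 2.68]. Speed limits (rad/s): [2.57, 2.57, 3.01, 3.14, 3.14, 3.14].

## Interface

Orientations are given as a rotation vector (axis times angle).
In Python, from rig import bot, vision gives the robot as it stands.
- The arm moves only by the shell command python3 -m handwheel 'ROWS' [FORCE]. ROWS is JSON, a list of rows, each a list of 5 numbers: the shift along the tool's x, y, z in cm, then the turn about the tool's z in rad, then the gripper command: -1 is fully open, 1 is shut, values between are in proportion. A call has 1 to 12 rows; each row shifts and turns the commanded pose from where the row before left it, along the tool's axes as they then stand; what a row does not reach is not made up. A row lasts 1/8 s, in which the tool goes at most 62.5 mm and 10.7 degrees, less where a joint would pass 70% of its speed; a pose out of reach is approached as far as the arm can. A call with a gripper value outside its range is refused whole. The fingers move at their own pace and stop on an object; FORCE is the grip in N (left out, the last holds). Time passes only in rows, so rows that do not move let the fingers close. It gives the time, the measured TCP pose, the force, the opening and the grip force at its end, in the units of the state.
- bot.sense(): the state, without advancing time (a new reading comes with each control period).
- vision.capture(name): name is "side" or "top"; returns a dict with "color" (420x560x3 uint8, blue, green, red), "camera_matrix" (3x3 intrinsics, pixels), "cam_to_world" (4x4, takes a point from camera to world coordinates). Camera axes: x right, y down, z forward; pixel columns grow to the right and rows downward; lengths in mm; the calibration is good to about 2 mm. A picture is of the moment at which its call begins. There is no depth.
- bot.job_done(): hands the job in; it is judged then, once.
The state is a dict: "t": time; "qpos": joint angles; "joint_vel": joint speeds; "effort": joint torques, N m; "tool_pos": TCP position; "eef_rot": TCP orientation; "contact_force": force on the tool from outside, world axes, zero at the start; "moment": the same for the moment, N m; "grip_width": finger opening in mm; "gripper_force": force on a finger pad.
Only numpy, scipy, OpenCV 4.12 (cv2) and the standard library are available. Lean on these libraries where they do the work, as an engineer would, in place of code of your own. Each camera call takes 0.05 s, during which the arm holds its last target. There are 200 camera calls.

## Task

Three limit switches are bolted down on the bench for checking. Trip the one with the orange plunger cap: push the plunger straight down all the way to its stop, keep it down for about a second, then let it spring fully up again. Do not press the other two switches.

Things in the scene. Friction and masses are not known exactly. Their poses are not given: they have to be found in the camera images.
- orange_top (a point): Centre of the top of the orange plunger cap, 124 mm above the worktop when up; it moves with the plunger. Cap: round orange mushroom, 28 mm across, 10 mm thick, top level, on a 12 mm upright stem. Below it a grey limit switch (42 x 40 mm body; its brass collar ends 94 mm up) fixed to the worktop on an 84 x 62 mm plate. The three switches stand in a row across the bench in any order, 9 cm or more apart.
- orange_plunger (a joint): How far the orange plunger is pushed down, in m: 0 up (at rest), 0.016 at its solid stop. The spring resists with about 3 N at first and 8 N at the stop, and returns the plunger by itself.
- blue_top (a point): Same switch body and sprung plunger as the orange one, told apart only by the colour of its cap; this point is the centre of the cap's top face. Not to be pressed. Cap blue.
- black_top (a point): Same switch body and sprung plunger as the orange one, told apart only by the colour of its cap; this point is the centre of the cap's top face. Not to be pressed. Cap black.

How it is judged:
By the outcome, as a careful person would: the job done as asked, in the order asked, and still so for the second after the job is handed in, with the robot touching nothing.
It also fails if it takes over 26 s, if anything falls off the work surface, if the arm or the gripper's body presses on something with over 40 N, if the wrist force passes 120 N, or if a joint passes its speed limit or range.

## Working session

There is one attempt and no reset: what is moved stays moved. The work goes in short steps, Python scripts to look and compute and a shell command to move; the robot and the scene stay as the last step left them, time stands still between calls to the robot, and variables do not carry over. Pictures are saved under pics/ and viewed, at most 10 in all, crops included, and the job is handed in when it is done.

```bash
mkdir -p pics
python3 - <<'E'
from rig import bot, vision
import cv2
for n in("top","side"):
    c=vision.capture(n); cv2.imwrite(f"pics/{n}0.png",c["color"]); print(n,c["camera_matrix"].tolist(),c["cam_to_world"].round(3).tolist())
s=bot.sense(); print(s["t"],s["tool_pos"],s["eef_rot"],s["grip_width"],bot.grip_depth)
E
```

```text
top [[531.2539863964761, 0.0, 283.3753045266263], [0.0, 531.2539863964761, 206.7323436541426], [0.0, 0.0, 1.0]] [[-0.019, -0.972, 0.234, 280.716], [-1.0, 0.019, 0.0, -87.865], [-0.005, -0.234, -0.972, 1255.033], [0.0, 0.0, 0.0, 1.0]]
side [[530.766133762712, 0.0, 272.1579619668121], [0.0, 530.766133762712, 206.00599484512153], [0.0, 0.0, 1.0]] [[-0.94, -0.221, 0.258, 276.278], [-0.34, 0.601, -0.723, 544.951], [0.004, -0.768, -0.64, 733.966], [0.0, 0.0, 0.0, 1.0]]
0.1 [ 211.70001036 -587.45036483  221.5385109 ] [-3.09300971e+00 -5.40151125e-01  1.56187593e-04] 86.69144220613525 18.700000000000003
```

View pics/top0.png

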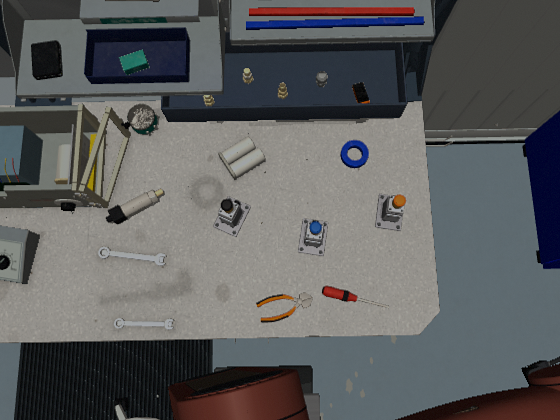

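View pics/side0.png

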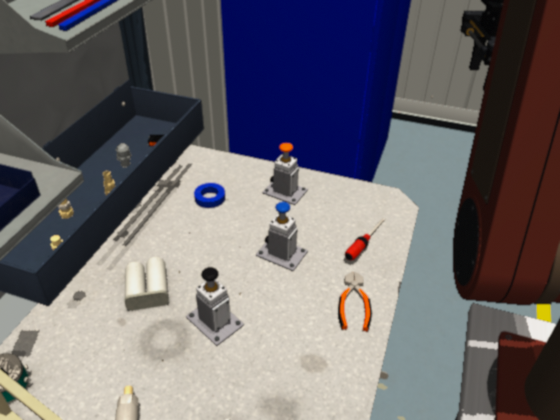

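The top view shows the orange cap at about (399,201), blue at (316,228) and black at (227,205). In the side view, orange is at about (286,148). I'll segment the caps and locate them.

```bash
cat > loc.py <<'E'
from rig import bot, vision
import cv2, numpy as np
def blob(img,lo,hi,near):
    m=cv2.inRange(cv2.cvtColor(img,cv2.COLOR_BGR2HSV),lo,hi)
    n,l,s,c=cv2.connectedComponentsWithStats(m)
    i=min((i for i in range(1,n) if s[i,4]>20),key=lambda i:np.hypot(*(c[i]-near)))
    return c[i],s[i]
def plane(c,uv,z):
    T=np.array(c["cam_to_world"]);d=T[:3,:3]@np.linalg.solve(c["camera_matrix"],[*uv,1]);return T[:3,3]+d*(z-T[2,3])/d[2]
E
python3 - <<'E'
from loc import *
from scipy.spatial.transform import Rotation as R
t=vision.capture("top");s=vision.capture("side")
for nm,lo,hi,a,b in(("orange",(3,150,120),(20,255,255),(399,201),(286,148)),("blue",(100,120,60),(125,255,255),(316,228),(283,208))):
    for c,p in((t,a),(s,b)):
        uv,st=blob(c["color"],lo,hi,np.array(p)); print(nm,uv,st,plane(c,uv,120).round(1))
print("black",plane(t,(227,205),122),plane(s,(210,275),122))
print(bot.sense()["tool_pos"],R.from_rotvec(bot.sense()["eef_rot"]).as_matrix().round(3))
E
```

```text
orange [399.33018868 200.00943396] [394 195  12  11 106] [ 563.5 -342.9  120. ]
orange [285.87096774 146.8172043 ] [280 143  13   9  93] [ 562.8 -339.9  120. ]
blue [315.15254237 226.99152542] [310 221  12  13 118] [ 506.7 -155.7  120. ]
blue [282.4789916  206.77310924] [276 201  14  12 119] [ 505.9 -153.1  120. ]
black [559.31092146  36.29756756 122.        ] [557.08540596  44.70798053 122.        ]
[ 211.74785518 -587.63457566  221.84163846] [[ 0.941  0.339 -0.   ]
 [ 0.339 -0.941  0.001]
 [ 0.    -0.001 -1.   ]]
```

```bash
python3 -m handwheel '[[4.1,-1.1,0,0,1],[4.1,-1.1,0,0,1],[4.1,-1.1,0,0,1],[4.1,-1.1,0,0,1],[4.1,-1.1,0,0,1],[4.1,-1.1,0,0,1],[4.1,-1.1,0,0,1],[4.1,-1.1,0,0,1],[4.1,-1.1,0,0,1],[4.1,-1.1,2.5,0,1],[0.4,-0.2,2.5,0,1],[0,0,0,0,1]]' 20
python3 - <<'E'
from loc import *
from scipy.spatial.transform import Rotation as R
s=bot.sense();M=R.from_rotvec(s["eef_rot"]).as_matrix();print(s["t"],s["tool_pos"],s["contact_force"],s["grip_width"])
print("tool shift cm to top",(M.T@(np.array([563,-341.5,124])-s["tool_pos"])/10).round(2))
c=vision.capture("side");cv2.imwrite("pics/s1.png",cv2.resize(c["color"][60:240,180:420],None,fx=3,fy=3))
E
```

```text
t: 1.7
tool_pos: [562.2, -340.4, 169.3]
eef_rot: [-3.09, -0.542, 0.006]
contact_force: [-0.3, -0.9, -0.6]
grip_width: 0.3
gripper_force: 0.0
1.7 [ 562.20265588 -340.41088059  169.3289857 ] [-0.34559805 -0.94912733 -0.63511783] 0.33007303435901686
tool shift cm to top [0.05 0.15 4.53]
```

View pics/s1.png

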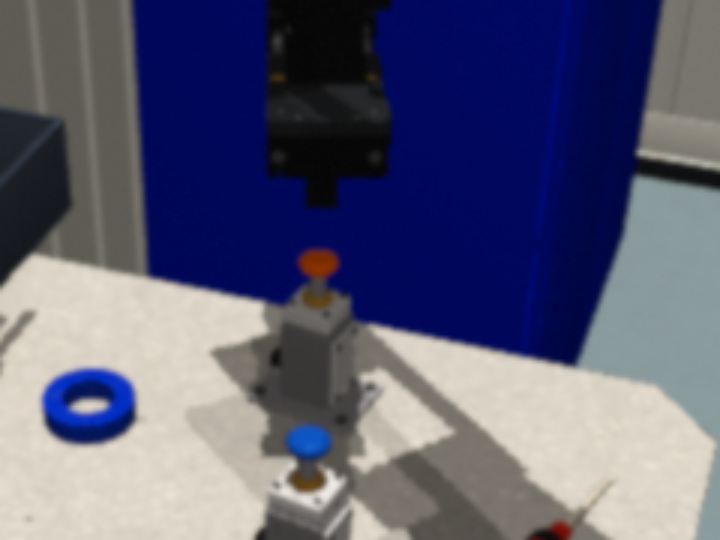

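The closed fingertips, at crop (321,205), are centred above the orange cap at (319,262). I'll descend in small steps and watch the force.

```bash
python3 -m handwheel '[[0.05,0.1,1.5,0,1],[0,0,1.5,0,1],[0,0,1,0,1],[0,0,0.5,0,1],[0,0,0.5,0,1],[0,0,0.4,0,1],[0,0,0,0,1]]'
```

```text
t: 2.62
tool_pos: [564.1, -343.2, 118.9]
eef_rot: [3.095, 0.541, -0.0]
contact_force: [-3.0, 0.5, 4.2]
grip_width: 0.5
gripper_force: 2.2
```

```bash
python3 -m handwheel '[[0,0,0.3,0,1],[0,0,0.3,0,1],[0,0,0.3,0,1],[0,0,0.1,0,1],[0,0,0.1,0,1],[0,0,0,0,1]]'
```

```text
t: 3.38
tool_pos: [564.4, -343.4, 108.6]
eef_rot: [3.094, 0.54, 0.001]
contact_force: [-3.8, 1.2, 7.0]
grip_width: 0.2
gripper_force: 3.8
```

```bash
python3 -m handwheel '[[0,0,0.1,0,1],[0,0,0.1,0,1],[0,0,0,0,1]]'
```

```text
t: 3.75
tool_pos: [564.6, -343.4, 108.3]
eef_rot: [3.093, 0.541, 0.001]
contact_force: [-6.7, 3.9, 15.6]
grip_width: 0.5
gripper_force: 7.8
```

The force has jumped above the 8 N spring force, so the plunger is on its stop. Now hold for about a second.

```bash
python3 -m handwheel '[[0,0,0.05,0,1],[0,0,0,0,1],[0,0,0,0,1],[0,0,0,0,1],[0,0,0,0,1],[0,0,0,0,1],[0,0,0,0,1],[0,0,0,0,1]]'; python3 -c "
from loc import *
c=vision.capture('side');cv2.imwrite('pics/s2.png',cv2.resize(c['color'][60:240,180:420],None,fx=3,fy=3))"
```

```text
t: 4.75
tool_pos: [564.6, -343.4, 108.3]
eef_rot: [3.093, 0.541, 0.001]
contact_force: [-7.2, 4.1, 17.6]
grip_width: 0.4
gripper_force: 8.8
```

View pics/s2.png

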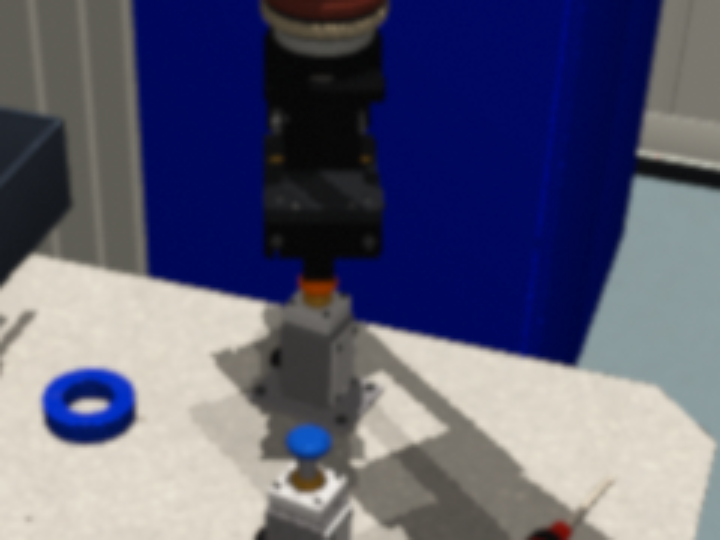

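The orange cap, at crop (318,288), is seated just above the collar. It has been down for about 1.2 s, so I'll release it now.

```bash
python3 -m handwheel '[[0,0,-1,0,1],[0,0,-1.5,0,1],[0,0,-2,0,1],[0,0,-3,0,1],[0,0,0,0,1],[0,0,0,0,1]]'; python3 -c "
from loc import *
c=vision.capture('side');cv2.imwrite('pics/s3.png',cv2.resize(c['color'][60:240,180:420],None,fx=3,fy=3))
print(blob(c['color'],(3,150,120),(20,255,255),np.array((286,148))))"
```

```text
t: 5.55
tool_pos: [564.1, -342.9, 179.6]
eef_rot: [-3.094, -0.541, 0.0]
contact_force: [0.5, -0.4, -0.5]
grip_width: 0.6
gripper_force: 0.0
(array([285.68085106, 147.65957447]), array([281, 145,  10,   6,  47], dtype=int32))
```

View pics/s3.png

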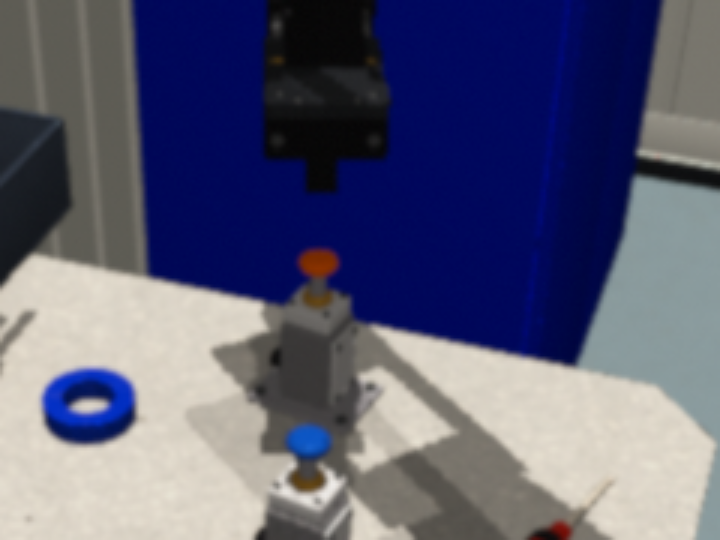

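The orange cap is back at crop (319,262), fully up, and the fingers are clear of it.

```bash
python3 -c "
from rig import bot
print(bot.job_done())"
```

```text
the job is handed in; nothing more can be done
None
```

I pushed the orange plunger down to its stop, held it there for about 1.2 s and let it spring fully up again; the other two switches were not touched, and the job is handed in (robot clock about 5.6 s).

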